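Edge a check plate out of its cradle and bridge the mould half with it

TASK

The flat check plate lies sunk in its storage cradle: press on it lightly from above and drag it out over the lip at the cradle's open end until about 45 mm of it sticks out, still lying in the cradle and not tipping off. Then pinch the sticking-out end, lift the plate clear and lay it gently on the open mould half, squarely across the cavity, resting on both faces and centred on the two blue bands, and let go. Press gently throughout, also at first touch (the plate must never be pressed on cradle or mould with more than 20 N), do not drop the plate on the bench, and leave everything else as it stands.

Things in the scene. Friction and masses are not known exactly. Their poses are not given: they have to be found in the camera images.
- plate_center (a point): centre (half-way up) of the check plate: loose bare aluminium, 140 x 56 x 8 mm, 0.15 to 0.25 kg, a thin red line across its middle; x along its length, y across, z up. At the start flat in the trough, its x along the cradle's x within 1 degree, its far end 2 to 9 mm from the trough's closed end: only friction on its top face can drag it. It tips off when 70 mm overhang.
- cradle_mouth (a point): middle of the lip at the cradle's open end, level with the trough's floor, 60 mm above the bench. x points into the trough, y across, z up. Trough 190 mm long, 60 mm wide, side and end walls 6.5 mm high: the plate stands 1.5 mm proud. An orange retaining lip stands across the mouth, set anywhere from 3.5 to 6 mm above the floor. Overhang = 70 mm minus the plate centre's x here.
- mould_top (a point): centre of the mould half, level with its two flat upper faces, 70 mm above the bench. The cavity, 44 mm wide, runs along y; a 16 mm wide face on either side (x 22 to 38 and -22 to -38 mm). Blue bands, 56 mm long in y, mark the middle of both faces. The plate shall lie with its length along this x, either way round, each end sticking out 32 mm.
- bottle: bystander, loose, not to be disturbed: an empty amber plastic bottle standing upright, 72 mm across, 215 mm tall; origin at the centre of its underside
- neck_ring: bystander, loose, not to be disturbed: a steel ring lying flat, 68 mm across, 22 mm high; origin at the centre of its underside
- pen: bystander, loose, not to be disturbed: a green pen lying flat, 135 mm long, 11 mm thick; origin at the centre of its underside
- spanner: bystander, loose, not to be disturbed: a steel spanner lying flat; origin at the centre of its underside
- core_rod: bystander, loose, not to be disturbed: a dark steel core rod standing on its 40 mm foot, 125 mm tall; origin at the centre of its underside
- gauge_block: bystander, loose, not to be disturbed: a steel block 50 x 35 x 30 mm; origin at the centre of its underside
- plate: the same check plate; origin at the centre of its underside. Friction of the plate on the slick trough is about 0.2; fingertips have at least twice that, so a light steady press of some 5 to 10 N drags it, less may slip. Contact is stiff (roughly 10 to 20 N per mm). As its front climbs the lip the whole plate tilts up, its top rising by 1 to 3 mm under the finger.
- cradle: the fixed cradle: a wooden block with a black plastic top, 197 x 96 mm, 66.5 mm high; origin on the bench, 100 mm inward from the open end. The orange lip inside its mouth has a 4 mm flat crest and a 10 degree ramp towards the trough, and does not give. Free air beyond the open end and below the lip, down to the bench (at most the low pen there).
- mould: the open mould half: fixed aluminium block, 76 mm along x, 170 mm along y, 70 mm high; origin at the centre of its underside

How it is judged:
By the outcome, as a careful person would: the job done as asked, in the order asked, and still so for the second after the job is handed in, with the robot touching nothing.
It also fails if it takes over 72 s, if anything falls off the work surface, if the arm or the gripper's body presses on something with over 40 N, if the wrist force passes 120 N, or if a joint passes its speed limit or range.

ROBOT

A 7-joint arm with a two-finger parallel gripper is mounted at the origin on the work surface. World frame = base frame: x ahead of the robot, y to its left, z up, the work surface at z = 0. Lengths are in m, angles in rad, forces in N, time in s.
With the tool pointing down it reaches from about 0.35 to 0.9 m from the base axis. Payload 8.1 kg.
Tool frame: the origin (TCP) lies on the centre line of the jaws, within the pads' length; the fingertips stand arm.tips_ahead ahead of it and the grasp point (between the pads) lies 8 mm behind it (arm.tips_ahead is the distance from the TCP to the fingertips, in m); z points along the fingers, y is the direction in which the jaws open and shut (so a half turn about z gives the same grasp; the last joint's range is limited). The gripper opens to 92 mm and grips with 3 to 60 N. Pads are 19 mm wide; open, the fingers measure 130 mm over their backs; the gripper's body (75 mm by 190 mm) begins 47 mm behind the grasp point.
Start: joints at [-1.317, 0.434, 0.025, 1.573, -0.012, 1.134, -0.075], TCP at [0.218, 0.586, 0.238] pointing down, gripper open.
Joint ranges: [-2.62, 2.62], [-0.44, 2.09], [-1.27, 1.32], [0.08, 2.57], [-1.32, 4.46], [0.12, 2], [-2.74, 2.74]. Speed limits (rad/s): [2.22, 2.22, 3.01, 3.01, 3.14, 3.14, 3.14].

INTERFACE

Orientations are given as a rotation vector (axis times angle).
In Python, from cell import arm gives the robot as it stands. The module is installed in compiled form; this text tells all that it offers.
- The arm moves only by the tool jog_arm, never from a script. Its argument "moves" is a list of rows, each an object with "twist": the turn, a rotation vector about the tool's x, y, z in units of 10 degrees (1.0 is 10 degrees), a list of three; "xyz": the shift along the tool's x, y, z in units of 60 mm (1.0 is 60 mm), a list of three; "grip": the closure, from -1 (fully open) to 1 (shut). A call has 1 to 5 rows; each row is the pose to reach, as a shift and turn from the pose commanded when the call began, along the tool's axes at that moment; what a row does not reach only later rows make up. A row lasts 1/8 s, in which the tool goes at most 62.5 mm and 10.7 degrees, less where a joint would pass 70% of its speed; a pose out of reach is approached as far as the arm can. A call with a gripper value outside its range is refused whole. The fingers move at their own pace and stop on an object; "force" is the grip in N (left out, the last holds). Time passes only in rows, so rows that repeat a pose let the fingers close. It gives the time, the measured TCP pose, the force and the opening at its end, in the units of the state.
- arm.observe(): the state, without advancing time (a new reading comes with each control period).
- arm.get_image(name): name is "scene" or "top" or "wrist"; returns the picture (400x640x3 uint8, blue, green, red); there is no depth.
- arm.camera_params(name): a dict with "mtx" (3x3 intrinsics, pixels), "T" (4x4, takes a point from camera to world coordinates); the wrist camera has in their place "T_tool_cam" (4x4, takes a point from camera to tool coordinates, whose origin is the TCP and whose axes are the flange's). Camera axes: x right, y down, z forward; pixel columns grow to the right and rows downward; lengths in m; the calibration is good to about 2 mm. A picture is of the moment at which its call begins: read the wrist's pose just before it. camera_params takes no time and is no camera call.
- arm.sign_off(): hands the job in, once; it reports no verdict.
The state is a dict: "clock": time; "joints": joint angles; "dq": joint speeds; "joint_efforts": joint torques, N m; "position": TCP position; "ee_rot": TCP orientation; "force": force on the tool from outside, world axes, zero at the start; "ft_torque": the same for the moment, N m; "width": opening from 0.0 (shut) to 1.0 (fully open).
Only numpy, scipy, OpenCV 4.12 (cv2) and the standard library are available. Lean on these libraries where they do the work, as an engineer would, in place of code of your own. Each camera call takes 0.05 s, during which the arm holds its last target. There are 200 camera calls.

## Working session

There is one attempt and no reset: what is moved stays moved. The work goes in short steps, Python scripts to look and compute and a tool call to move; the robot and the scene stay as the last step left them, time stands still between calls to the robot, and variables do not carry over. Pictures are saved under pics/ and viewed, about 8 in all and at most 12, crops included, and the job is handed in when it is done.

Besides the shell and the picture viewer there is one more tool, called after ">>>" in YAML: its name, and indented under it one key for each argument. jog_arm: Moves the arm, as the interface text tells. Its arguments: {"type":"object","properties":{"moves":{"type":"array","items":{"type":"object","properties":{"twist":{"type":"array","items":{"type":"number"}},"xyz":{"type":"array","items":{"type":"number"}},"grip":{"type":"number"}}}},"force":{"type":"number"}},"required":["moves"]}

```bash
mkdir -p pics; python3 - <<'E'
from cell import arm
import cv2, numpy as np
np.set_printoptions(precision=4,suppress=True)
s=arm.observe(); print(s, arm.tips_ahead)
for n in("scene","top"):
    cv2.imwrite(f"pics/{n}0.png",arm.get_image(n)); p=arm.camera_params(n); print(n,p["mtx"],p["T"])
print(arm.camera_params("wrist"))
E
```

```text
{'clock': 0.0, 'joints': array([-1.3166,  0.4352,  0.025 ,  1.5741, -0.0116,  1.134 , -0.0751]), 'dq': array([ 0.0001, -0.0004, -0.0006, -0.0001,  0.0013, -0.0025,  0.0026]), 'joint_efforts': array([ -0.001 , -66.7855,   0.9844, -31.4461,  -0.0605,   0.0426,
         0.0002]), 'position': array([0.2182, 0.5852, 0.2369]), 'ee_rot': array([-0.5575, -3.0916,  0.0025]), 'force': array([0.0988, 0.2934, 0.2536]), 'ft_torque': array([-0.0024,  0.0049, -0.0266]), 'width': 1.0001280634615772} 0.011
scene [[367.8891   0.     319.9108]
 [  0.     367.8891 200.1738]
 [  0.       0.       1.    ]] [[ 0.8396  0.4295 -0.3325  0.9184]
 [ 0.5429 -0.6824  0.4895 -0.4848]
 [-0.0167 -0.5915 -0.8061  0.8746]
 [ 0.      0.      0.      1.    ]]
top [[408.614    0.     319.5523]
 [  0.     408.614  192.5617]
 [  0.       0.       1.    ]] [[-0.0101 -0.9875  0.1572  0.4367]
 [-0.9999  0.0105  0.002   0.005 ]
 [-0.0036 -0.1572 -0.9876  1.1783]
 [ 0.      0.      0.      1.    ]]
{'mtx': array([[283.4036,   0.    , 318.1649],
       [  0.    , 283.4036, 197.629 ],
       [  0.    ,   0.    ,   1.    ]]), 'T_tool_cam': array([[ 0.0008, -0.9697, -0.2444,  0.0647],
       [ 1.    ,  0.0007,  0.0004, -0.0006],
       [-0.0002, -0.2444,  0.9697, -0.1462],
       [ 0.    ,  0.    ,  0.    ,  1.    ]])}
```

View pics/top0.png

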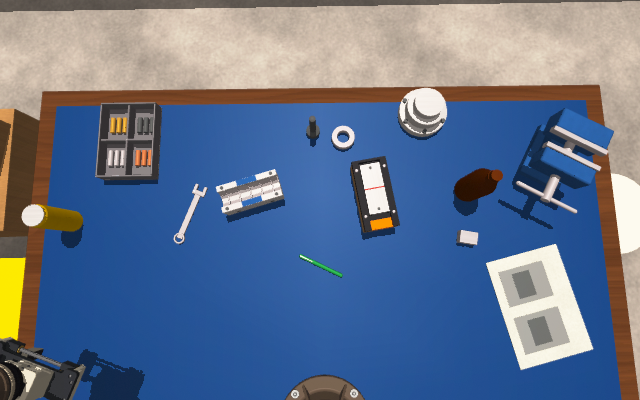

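View pics/scene0.png

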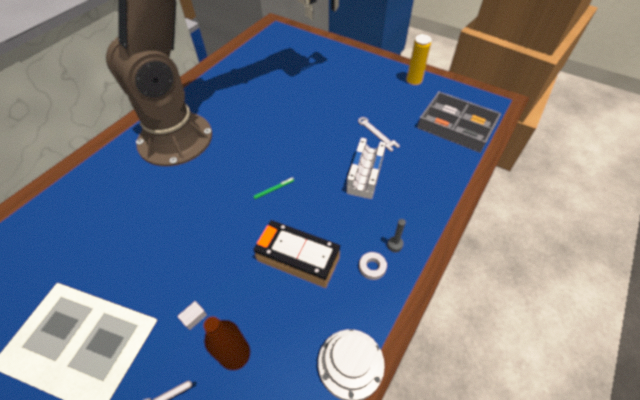

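Top view: the cradle is at about (376,197), with its orange mouth towards the robot (381,224). The mould is at (250,193), its long axis running left-right in the image. The pen is at (321,266), below the mouth. Next I'll enlarge the cradle and mould.

```bash
python3 - <<'E'
import cv2, numpy as np
im=cv2.imread("pics/top0.png")
a=cv2.resize(im[150:245,340:410],None,fx=6,fy=6,interpolation=cv2.INTER_CUBIC)
b=cv2.resize(im[165:220,210:290],None,fx=4.5,fy=4.5,interpolation=cv2.INTER_CUBIC)
o=np.zeros((570,790,3),np.uint8); o[:a.shape[0],:420]=a; o[:b.shape[0],425:425+b.shape[1]]=b
cv2.imwrite("pics/crop0.png",o)
E
```

```text
(no output)
```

View pics/crop0.png

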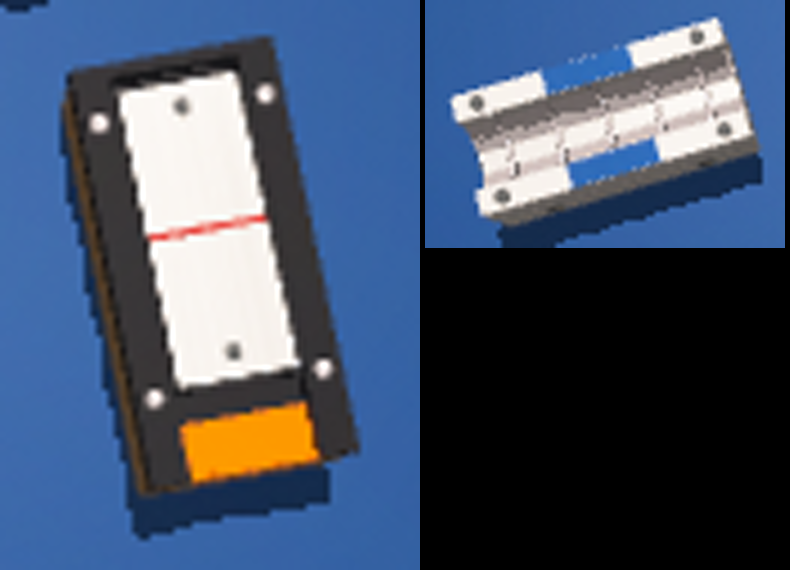

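```bash
cat > h.py <<'E'
import numpy as np, cv2
from scipy.spatial.transform import Rotation as R
from cell import arm
np.set_printoptions(precision=4,suppress=True)
def ray(px,z,cam="top",T=None):
    p=arm.camera_params(cam); T=p["T"] if T is None else T
    px=np.atleast_2d(np.array(px,float)); d=np.c_[px,np.ones(len(px))]@np.linalg.inv(p["mtx"]).T@T[:3,:3].T
    return T[:3,3]+d*((z-T[2,3])/d[:,2])[:,None]
def toolT(s):
    T=np.eye(4);T[:3,:3]=R.from_rotvec(s["ee_rot"]).as_matrix();T[:3,3]=s["position"];return T
def proj(P,cam,T=None):
    p=arm.camera_params(cam); T=p["T"] if T is None else T
    c=(np.atleast_2d(P)-T[:3,3])@T[:3,:3]; c=c@p["mtx"].T; return c[:,:2]/c[:,2:]
E
python3 - <<'E'
from h import *
def f(pts,off,k,z): return ray((np.array(pts,float)+.5)/k-.5+np.array(off),z)[:,:2]
def rep(n,q):
    e1=(q[3]-q[0]+q[2]-q[1])/2; e2=(q[1]-q[0]+q[2]-q[3])/2
    print(n,"c",q.mean(0),"e1",np.hypot(*e1),np.degrees(np.arctan2(e1[1],e1[0])),"e2",np.hypot(*e2),np.degrees(np.arctan2(e2[1],e2[0])))
o=(340,150)
rep("cradle",f([(70,72),(272,38),(357,452),(142,492)],o,6,.0665))
rep("orange",f([(180,424),(305,402),(320,460),(192,482)],o,6,.064))
rep("plate",f([(118,92),(236,70),(300,366),(178,388)],o,6,.068))
print("red",f([(150,239),(268,217)],o,6,.068))
rep("mould",f([(25,97),(293,18),(332,138),(55,214)],(210,165),4.5,.07))
print(f([(160,82),(160,180)],(210,165),4.5,.07))
print("pen",ray([(300,257),(342,276)],.006)[:,:2])
s=arm.observe();print(toolT(s)[:3,:3])
E
```

```text
cradle c [ 0.6108 -0.1442] e1 0.19631525861038152 -171.222844270204 e2 0.09746557950756933 -80.47336232186254
orange c [ 0.5276 -0.1598] e1 0.026950119944113372 -168.78364297272327 e2 0.058561222880471324 -80.75709871028907
plate c [ 0.626  -0.1435] e1 0.14026966553092438 -170.07945753709063 e2 0.0562248895564336 -80.10789160293588
red [[ 0.621  -0.1169]
 [ 0.6306 -0.1713]]
mould c [0.6211 0.2016] e1 0.07696412240919344 -163.1185925444439 e2 0.17213913122781388 -74.41582057979267
[[0.6425 0.2121]
 [0.582  0.211 ]]
pen [[ 0.439   0.0646]
 [ 0.385  -0.0534]]
[[-0.937   0.3494 -0.0004]
 [ 0.3494  0.937  -0.0014]
 [-0.0001 -0.0014 -1.    ]]
```

```bash
cat >> h.py <<'E'
def go(pos,yh,pitch=0):
    "jog numbers to reach pos, tool y heading yh deg, pointing down; pitch deg about tool y"
    s=arm.observe();T=toolT(s);a=np.radians(yh);y=np.array([np.cos(a),np.sin(a),0]);z=np.array([0,0,-1.]);x=np.cross(y,z)
    G=np.c_[x,y,z]@R.from_euler('y',pitch,degrees=True).as_matrix()
    print("t",round(s["clock"],2),"pos",s["position"],"F",s["force"],"w",round(s["width"],3))
    print("xyz",T[:3,:3].T@(np.array(pos)-T[:3,3])/.06,"twist",np.degrees(R.from_matrix(T[:3,:3].T@G).as_rotvec())/10)
E
python3 -c "
from h import *
go([.555,-.155,.28],99.3); print(ray([(463,207),(313,138),(343,138),(467,239)],0))"
```

```text
t 0.1 pos [0.2182 0.5852 0.237 ] F [-0.343   1.3261 -0.3276] w 1.0
xyz [-9.5701 -9.5988 -0.7012] twist [-0.0081 -0.0015 -2.975 ]
[[ 0.5775 -0.4082  0.    ]
 [ 0.7894  0.0252  0.    ]
 [ 0.7884 -0.0642  0.    ]
 [ 0.4851 -0.4136  0.    ]]
```

>>> jog_arm:
  moves:
    - {"xyz": [-9.57,-9.6,-0.7],"twist": [-0.01,0,-2.975],"grip": 1}
    - {"xyz": [-9.57,-9.6,-0.7],"twist": [-0.01,0,-2.975],"grip": 1}
    - {"xyz": [-9.57,-9.6,-0.7],"twist": [-0.01,0,-2.975],"grip": 1}
    - {"xyz": [-9.57,-9.6,-0.7],"twist": [-0.01,0,-2.975],"grip": 1}
    - {"xyz": [-9.57,-9.6,-0.7],"twist": [-0.01,0,-2.975],"grip": 1}
  force: 20

```text
clock: 0.72
position: [0.3481, 0.2994, 0.2538]
ee_rot: [-0.255, 3.131, 0.003]
force: [1.7, -0.2, -0.2]
width: 0.504
```

```bash
python3 -c "
from h import *
go([.555,-.155,.28],99.3)"
```

```text
t 0.72 pos [0.3481 0.2994 0.2538] F [ 1.7021 -0.206  -0.2048] w 0.504
xyz [-2.1797 -8.0306 -0.4485] twist [ 0.0094  0.0024 -0.0002]
```

>>> jog_arm:
  moves:
    - {"xyz": [-2.18,-8.03,-0.45],"twist": [0.01,0,0]}
    - {"xyz": [-2.18,-8.03,-0.45],"twist": [0.01,0,0]}
    - {"xyz": [-2.18,-8.03,-0.45],"twist": [0.01,0,0]}
    - {"xyz": [-2.18,-8.03,-0.45],"twist": [0.01,0,0]}
    - {"xyz": [-2.18,-8.03,-0.45],"twist": [0.01,0,0]}

```text
invalid input at $.moves[0]: expected keys twist, xyz, grip
```

```bash
python3 -c "
from h import *
go([.555,-.155,.28],99.3)"
```

```text
t 0.72 pos [0.3481 0.2994 0.2538] F [ 1.7021 -0.206  -0.2048] w 0.504
xyz [-2.1797 -8.0306 -0.4485] twist [ 0.0094  0.0024 -0.0002]
```

>>> jog_arm:
  moves:
    - {"xyz": [-2.18,-8.03,-0.45],"twist": [0.01,0,0],"grip": 1}
    - {"xyz": [-2.18,-8.03,-0.45],"twist": [0.01,0,0],"grip": 1}
    - {"xyz": [-2.18,-8.03,-0.45],"twist": [0.01,0,0],"grip": 1}
    - {"xyz": [-2.18,-8.03,-0.45],"twist": [0.01,0,0],"grip": 1}
    - {"xyz": [-2.18,-8.03,-0.45],"twist": [0.01,0,0],"grip": 1}

```text
clock: 1.35
position: [0.4773, 0.0157, 0.2704]
ee_rot: [-0.255, 3.131, 0.0]
force: [0.9, 0.5, -0.9]
width: 0.01
```

```bash
python3 -c "
from h import *
go([.555,-.155,.28],99.3)"
```

```text
t 1.35 pos [0.4773 0.0157 0.2704] F [ 0.9381  0.5222 -0.856 ] w 0.01
xyz [-0.8179 -3.0173 -0.1603] twist [0.0009 0.0038 0.0022]
```

>>> jog_arm:
  moves:
    - {"xyz": [-0.82,-3.02,-0.16],"twist": [0,0,0],"grip": 1}
    - {"xyz": [-0.82,-3.02,-0.16],"twist": [0,0,0],"grip": 1}
    - {"xyz": [-0.82,-3.02,-0.16],"twist": [0,0,0],"grip": 1}
    - {"xyz": [-0.82,-3.02,-0.16],"twist": [0,0,0],"grip": 1}
    - {"xyz": [-0.82,-3.02,-0.16],"twist": [0,0,0],"grip": 1}

```text
clock: 1.98
position: [0.5544, -0.1529, 0.2793]
ee_rot: [0.254, -3.131, -0.001]
force: [-0.3, 1.4, 0.3]
width: 0.006
```

```bash
python3 -c "
from h import *
go([.555,-.155,.28],99.3)
im=arm.get_image('wrist');cv2.imwrite('pics/w1.png',im)"
```

```text
t 1.98 pos [ 0.5544 -0.1529  0.2793] F [-0.3062  1.3936  0.3311] w 0.006
xyz [-0.0043 -0.0356 -0.0125] twist [ 0.0044 -0.0041 -0.002 ]
```

View pics/w1.png

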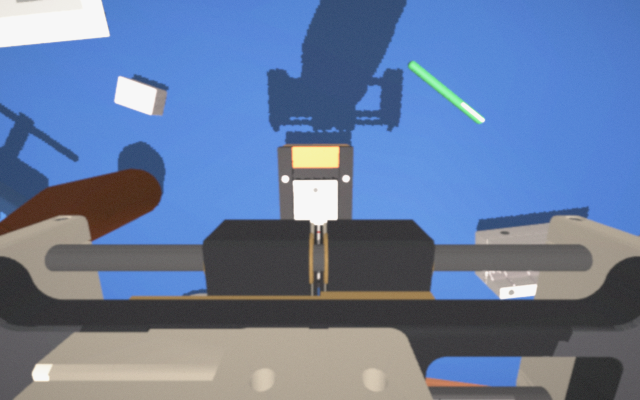

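Wrist view: the cradle mouth is at row ≈147, columns 279–353, square to the tool. The plate's front end is at row ≈180. I'll enlarge this area.

```bash
python3 -c "
import cv2
im=cv2.imread('pics/w1.png')
cv2.imwrite('pics/w1c.png',cv2.resize(im[135:230,265:365],None,fx=6,fy=6,interpolation=cv2.INTER_CUBIC))"
```

```text
(no output)
```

View pics/w1c.png

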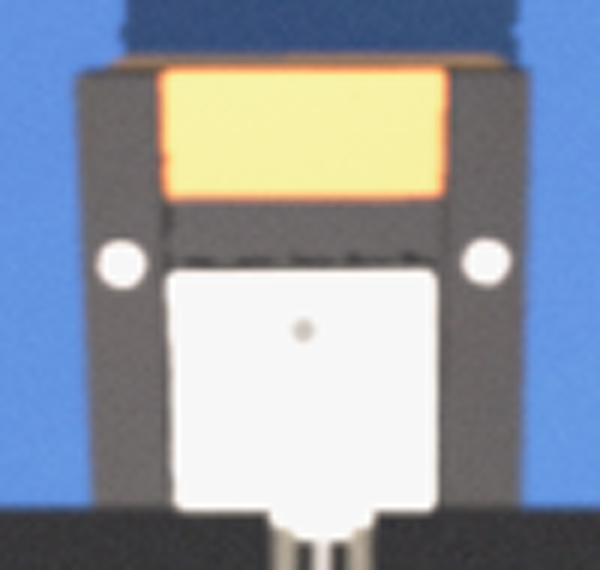

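```bash
python3 - <<'E'
from h import *
s=arm.observe(); T=toolT(s)@arm.camera_params("wrist")["T_tool_cam"]
f=lambda p,z: ray((np.array(p,float)+.5)/6-.5+np.array([265,135]),z,"wrist",T)[:,:2]
a=f([(78,74),(528,74)],.0665);b=f([(160,68),(448,68)],.064);r=f([(163,198),(446,198)],.060);p=f([(165,268),(438,268)],.068);e=f([(172,510),(438,510)],.068)
for n,q in zip("front lip ramp plate plate2".split(),(a,b,r,p,e)): 
    d=q[0]-q[1]; print(n,q.mean(0),np.hypot(*d),np.degrees(np.arctan2(d[1],d[0])))
print(f([(121,264),(486,261)],.0665))
# top-view mouth estimate
h=np.radians(9.3);u=np.array([np.cos(h),np.sin(h)])
print("top mouth",np.array([.6108,-.1442])-100*.001*u+.0015*u, "plate front top",np.array([.626,-.1435])-.07*u)
E
```

```text
front [ 0.5156 -0.1629] 0.09377079835139876 -80.59149530736069
lip [ 0.5145 -0.1629] 0.060379895371805783 -80.59122600611587
ramp [ 0.5421 -0.1583] 0.06111228913430506 -80.59716517820341
plate [ 0.5559 -0.1566] 0.058250422682753905 -80.6004563469473
plate2 [ 0.6093 -0.1471] 0.0588306013899063 -80.61237029657381
[[ 0.5616 -0.1949]
 [ 0.5482 -0.1179]]
top mouth [ 0.5136 -0.1601] plate front top [ 0.5569 -0.1548]
```

```bash
python3 -c "
from h import *
go([.6649,-.138,.09],99.4)"
```

```text
t 2.02 pos [ 0.5544 -0.152   0.2794] F [-0.6576  0.0042  0.563 ] w 0.012
xyz [-1.8566 -0.0728  3.1553] twist [ 0.0061 -0.0028 -0.0029]
```

>>> jog_arm:
  moves:
    - {"xyz": [-1.85,-0.06,2.0],"twist": [0,0,0],"grip": 1}
    - {"xyz": [-1.85,-0.06,2.8],"twist": [0,0,0],"grip": 1}
    - {"xyz": [-1.85,-0.06,3.0],"twist": [0,0,0],"grip": 1}
    - {"xyz": [-1.85,-0.06,3.16],"twist": [0,0,0],"grip": 1}
    - {"xyz": [-1.85,-0.06,3.16],"twist": [0,0,0],"grip": 1}

```text
clock: 2.65
position: [0.6634, -0.1359, 0.0874]
ee_rot: [0.259, -3.126, -0.003]
force: [-0.4, 0.4, 0.6]
width: 0.006
```

>>> jog_arm:
  moves:
    - {"xyz": [0,0,0],"twist": [0,0,0],"grip": 1}
    - {"xyz": [0,0,0],"twist": [0,0,0],"grip": 1}

```text
clock: 2.9
position: [0.6656, -0.1389, 0.0927]
ee_rot: [-0.255, 3.128, -0.001]
force: [-0.1, -0.5, 0.2]
width: 0.005
```

```bash
python3 -c "
from h import *
go([.6649,-.138,.082],99.4)"
```

```text
t 2.9 pos [ 0.6656 -0.1389  0.0927] F [-0.1025 -0.5033  0.2244] w 0.005
xyz [0.0097 0.0176 0.1779] twist [-0.0044  0.0196 -0.0092]
```

>>> jog_arm:
  moves:
    - {"xyz": [0,0,0],"twist": [0,0,0],"grip": 1}
    - {"xyz": [0,0,0],"twist": [0,0,0],"grip": 1}
    - {"xyz": [0,0,0],"twist": [0,0,0],"grip": 1}
    - {"xyz": [0,0,0],"twist": [0,0,0],"grip": 1}

```text
clock: 3.4
position: [0.6649, -0.1389, 0.0904]
ee_rot: [-0.255, 3.131, -0.0]
force: [0.4, 0.4, -0.1]
width: 0.007
```

>>> jog_arm:
  moves:
    - {"xyz": [0,0,0.03],"twist": [0,0,0],"grip": 1}
    - {"xyz": [0,0,0.05],"twist": [0,0,0],"grip": 1}
    - {"xyz": [0,0,0.08],"twist": [0,0,0],"grip": 1}
    - {"xyz": [0,0,0.1],"twist": [0,0,0],"grip": 1}
    - {"xyz": [0,0,0.1],"twist": [0,0,0],"grip": 1}

```text
clock: 4.03
position: [0.6649, -0.1389, 0.0842]
ee_rot: [-0.255, 3.131, 0.0]
force: [-0.8, -0.2, 0.7]
width: 0.004
```

>>> jog_arm:
  moves:
    - {"xyz": [0,0,0.01],"twist": [0,0,0],"grip": 1}
    - {"xyz": [0,0,0.02],"twist": [0,0,0],"grip": 1}
    - {"xyz": [0,0,0.03],"twist": [0,0,0],"grip": 1}
    - {"xyz": [0,0,0.04],"twist": [0,0,0],"grip": 1}
    - {"xyz": [0,0,0.04],"twist": [0,0,0],"grip": 1}

```text
clock: 4.65
position: [0.6649, -0.1389, 0.0819]
ee_rot: [-0.255, 3.131, 0.0]
force: [1.0, -1.5, 0.6]
width: 0.005
```

>>> jog_arm:
  moves:
    - {"xyz": [0,0,0.005],"twist": [0,0,0],"grip": 1}
    - {"xyz": [0,0,0.01],"twist": [0,0,0],"grip": 1}
    - {"xyz": [0,0,0.015],"twist": [0,0,0],"grip": 1}
    - {"xyz": [0,0,0.015],"twist": [0,0,0],"grip": 1}

```text
clock: 5.15
position: [0.6649, -0.1389, 0.081]
ee_rot: [-0.255, 3.131, -0.0]
force: [0.3, -1.0, 0.0]
width: 0.003
```

>>> jog_arm:
  moves:
    - {"xyz": [0,0,0.005],"twist": [0,0,0],"grip": 1}
    - {"xyz": [0,0,0.01],"twist": [0,0,0],"grip": 1}
    - {"xyz": [0,0,0.015],"twist": [0,0,0],"grip": 1}
    - {"xyz": [0,0,0.015],"twist": [0,0,0],"grip": 1}

```text
clock: 5.65
position: [0.665, -0.1389, 0.0801]
ee_rot: [-0.255, 3.131, -0.0]
force: [-0.1, 0.2, -0.3]
width: 0.001
```

>>> jog_arm:
  moves:
    - {"xyz": [0,0,0.005],"twist": [0,0,0],"grip": 1}
    - {"xyz": [0,0,0.01],"twist": [0,0,0],"grip": 1}
    - {"xyz": [0,0,0.01],"twist": [0,0,0],"grip": 1}

```text
clock: 6.02
position: [0.665, -0.1389, 0.0795]
ee_rot: [-0.255, 3.131, -0.0]
force: [0.1, -0.0, 0.0]
width: 0.006
```

>>> jog_arm:
  moves:
    - {"xyz": [0,0,0.005],"twist": [0,0,0],"grip": 1}
    - {"xyz": [0,0,0.01],"twist": [0,0,0],"grip": 1}
    - {"xyz": [0,0,0.01],"twist": [0,0,0],"grip": 1}

```text
clock: 6.4
position: [0.6653, -0.139, 0.0795]
ee_rot: [-0.255, 3.13, -0.0]
force: [-1.1, 0.3, 6.3]
width: 0.005
```

>>> jog_arm:
  moves:
    - {"xyz": [0,0,0.003],"twist": [0,0,0],"grip": 1}
    - {"xyz": [0.02,0,0.003],"twist": [0,0,0],"grip": 1}
    - {"xyz": [0.06,0,0.003],"twist": [0,0,0],"grip": 1}
    - {"xyz": [0.1,0,0.003],"twist": [0,0,0],"grip": 1}
    - {"xyz": [0.13,0,0.003],"twist": [0,0,0],"grip": 1}

```text
clock: 7.02
position: [0.6581, -0.1403, 0.0795]
ee_rot: [-0.255, 3.129, -0.001]
force: [0.7, -0.0, 5.9]
width: 0.002
```

```bash
python3 -c "
from h import *
go([.6649,-.138,.082],99.4)
cv2.imwrite('pics/t2.png',cv2.resize(arm.get_image('top')[140:250,320:430],None,fx=5,fy=5,interpolation=2))"
```

```text
t 7.03 pos [ 0.6581 -0.1403  0.0795] F [ 0.6756 -0.0314  5.872 ] w 0.002
xyz [-0.1185  0.0189 -0.0421] twist [-0.0036  0.0138 -0.0091]
```

>>> jog_arm:
  moves:
    - {"xyz": [0,0,0.004],"twist": [0,0,0],"grip": 1}
    - {"xyz": [0.03,0,0.004],"twist": [0,0,0],"grip": 1}
    - {"xyz": [0.06,0,0.004],"twist": [0,0,0],"grip": 1}
    - {"xyz": [0.08,0,0.004],"twist": [0,0,0],"grip": 1}

```text
clock: 7.58
position: [0.6536, -0.1411, 0.0794]
ee_rot: [-0.255, 3.128, -0.001]
force: [1.1, 0.5, 6.6]
width: 0.008
```

```bash
cat >> h.py <<'E'
def prof(name=None):
    s=arm.observe(); T=toolT(s)@arm.camera_params("wrist")["T_tool_cam"]; im=arm.get_image("wrist")
    if name: cv2.imwrite(name,im)
    c=im[:,308:328].mean(1); hsv=cv2.cvtColor(im,cv2.COLOR_BGR2HSV)[:,308:328].mean(1)
    print("t",round(s["clock"],2),s["position"],"F",s["force"])
    lab=["w" if (b.min()>180) else "o" if (b[0]<b[2]-60 and b[2]>150) else "k" if b.max()<130 and b.max()-b.min()<30 else "b" for b in c]
    k=0
    for i in range(1,len(lab)+1):
        if i==len(lab) or lab[i]!=lab[k]:
            if i-k>2:
                q=[ray([(318,k-.5)],z,"wrist",T)[0] for z in(.06,.064,.068)]
                print(lab[k],k,i,*[round(float((a[:2]-[.5145,-.1615])@[np.cos(.1641),np.sin(.1641)]*1000),1) for a in q])
            k=i
E
python3 -c "
from h import *
prof('pics/w3.png')"
```

```text
t 7.58 [ 0.6536 -0.1411  0.0794] F [1.1359 0.5415 6.6175]
o 0 31 12.7 14.2 15.8
k 32 37 27.4 28.6 29.7
w 37 55 29.8 30.9 32.0
b 55 70 38.4 39.3 40.2
w 70 171 45.9 46.6 47.3
o 172 177 101.4 100.8 100.1
w 177 222 104.4 103.7 103.0
b 222 226 132.5 131.1 129.7
k 226 234 135.1 133.6 132.2
b 234 283 140.3 138.8 137.2
k 283 293 174.4 172.0 169.6
b 293 296 181.8 179.2 176.6
o 296 299 184.0 181.4 178.8
k 300 329 187.0 184.3 181.6
b 329 400 209.5 206.3 203.0
```

>>> jog_arm:
  moves:
    - {"xyz": [0.03,0,0],"twist": [0,0,0],"grip": 1}
    - {"xyz": [0.07,0,0.0],"twist": [0,0,0],"grip": 1}
    - {"xyz": [0.1,0,0],"twist": [0,0,0],"grip": 1}
    - {"xyz": [0.13,0,0],"twist": [0,0,0],"grip": 1}

```text
clock: 8.12
position: [0.6461, -0.1423, 0.0795]
ee_rot: [-0.255, 3.128, -0.001]
force: [0.7, 0.6, 6.5]
width: 0.008
```

>>> jog_arm:
  moves:
    - {"xyz": [0.03,0,-0.001],"twist": [0,0,0],"grip": 1}
    - {"xyz": [0.06,0,-0.002],"twist": [0,0,0],"grip": 1}
    - {"xyz": [0.1,0,-0.004],"twist": [0,0,0],"grip": 1}

```text
clock: 8.5
position: [0.6402, -0.1433, 0.0797]
ee_rot: [-0.255, 3.128, -0.001]
force: [1.3, -0.0, 6.5]
width: 0.005
```

```bash
python3 -c "
from h import *
prof('pics/w4.png')" | head -8
```

```text
t 8.5 [ 0.6402 -0.1433  0.0797] F [ 1.2695 -0.0487  6.4758]
o 0 36 -0.9 0.6 2.1
w 37 54 16.2 17.3 18.4
b 54 69 24.4 25.3 26.2
w 69 171 31.8 32.5 33.2
o 172 177 87.9 87.3 86.6
w 177 221 90.9 90.2 89.5
b 221 225 118.3 117.0 115.6
```

>>> jog_arm:
  moves:
    - {"xyz": [0.04,0,-0.001],"twist": [0,0,0],"grip": 1}
    - {"xyz": [0.08,0,-0.002],"twist": [0,0,0],"grip": 1}
    - {"xyz": [0.12,0,-0.003],"twist": [0,0,0],"grip": 1}
    - {"xyz": [0.15,0,-0.005],"twist": [0,0,0],"grip": 1}

```text
clock: 9.05
position: [0.6314, -0.1447, 0.0801]
ee_rot: [-0.255, 3.128, -0.001]
force: [3.1, 0.2, 7.4]
width: 0.007
```

>>> jog_arm:
  moves:
    - {"xyz": [0.04,0,-0.001],"twist": [0,0,0],"grip": 1}
    - {"xyz": [0.08,0,-0.002],"twist": [0,0,0],"grip": 1}
    - {"xyz": [0.12,0,-0.003],"twist": [0,0,0],"grip": 1}
    - {"xyz": [0.15,0,-0.004],"twist": [0,0,0],"grip": 1}

```text
clock: 9.55
position: [0.6224, -0.1463, 0.0803]
ee_rot: [-0.255, 3.128, -0.001]
force: [1.5, -0.3, 6.8]
width: 0.005
```

```bash
python3 -c "
from h import *
prof('pics/w5.png')" | head -8
```

```text
t 9.55 [ 0.6224 -0.1463  0.0803] F [ 1.5058 -0.3456  6.8098]
b 0 35 -19.2 -17.7 -16.2
w 35 54 -3.0 -1.9 -0.8
b 54 69 6.2 7.1 8.0
w 69 172 13.6 14.3 15.0
o 172 177 69.9 69.3 68.7
w 178 221 73.5 72.8 72.1
b 221 226 100.5 99.1 97.8
```

>>> jog_arm:
  moves:
    - {"xyz": [0.05,0,-0.0],"twist": [0,0,0],"grip": 1}
    - {"xyz": [0.1,0,-0.001],"twist": [0,0,0],"grip": 1}
    - {"xyz": [0.15,0,-0.001],"twist": [0,0,0],"grip": 1}
    - {"xyz": [0.2,0,-0.002],"twist": [0,0,0],"grip": 1}
    - {"xyz": [0.24,0,-0.002],"twist": [0,0,0],"grip": 1}

```text
clock: 10.22
position: [0.6083, -0.1486, 0.0805]
ee_rot: [-0.255, 3.128, -0.001]
force: [2.1, 0.5, 7.9]
width: 0.003
```

>>> jog_arm:
  moves:
    - {"xyz": [0.05,0,-0.001],"twist": [0,0,0],"grip": 1}
    - {"xyz": [0.1,0,-0.001],"twist": [0,0,0],"grip": 1}
    - {"xyz": [0.15,0,-0.002],"twist": [0,0,0],"grip": 1}
    - {"xyz": [0.2,0,-0.002],"twist": [0,0,0],"grip": 1}
    - {"xyz": [0.24,0,-0.003],"twist": [0,0,0],"grip": 1}

```text
clock: 10.85
position: [0.5941, -0.1509, 0.0806]
ee_rot: [-0.255, 3.128, -0.001]
force: [1.9, 0.3, 7.7]
width: 0.002
```

```bash
python3 -c "
from h import *
prof('pics/w6.png')" | head -8
```

```text
t 10.85 [ 0.5941 -0.1509  0.0806] F [1.8736 0.3411 7.6565]
b 0 35 -48.0 -46.5 -45.0
w 35 53 -31.8 -30.7 -29.6
b 53 69 -23.1 -22.2 -21.3
w 69 172 -15.2 -14.5 -13.7
o 172 177 41.3 40.6 40.0
w 178 221 44.9 44.1 43.4
b 221 225 71.9 70.5 69.1
```

>>> jog_arm:
  moves:
    - {"xyz": [0.06,0,-0.001],"twist": [0,0,0],"grip": 1}
    - {"xyz": [0.12,0,-0.002],"twist": [0,0,0],"grip": 1}
    - {"xyz": [0.18,0,-0.003],"twist": [0,0,0],"grip": 1}
    - {"xyz": [0.24,0,-0.004],"twist": [0,0,0],"grip": 1}
    - {"xyz": [0.28,0,-0.005],"twist": [0,0,0],"grip": 1}

```text
clock: 11.52
position: [0.5774, -0.1537, 0.0808]
ee_rot: [-0.255, 3.128, -0.001]
force: [1.8, 0.3, 7.2]
width: 0.005
```

>>> jog_arm:
  moves:
    - {"xyz": [0,0,-0.01],"twist": [0,0,0],"grip": 1}
    - {"xyz": [0,0,-0.03],"twist": [0,0,0],"grip": 1}
    - {"xyz": [0,0,-0.1],"twist": [0,0,0],"grip": 1}
    - {"xyz": [0,0,-0.3],"twist": [0,0,0],"grip": 1}
    - {"xyz": [0,0,-0.7],"twist": [0,0,0],"grip": 1}

```text
clock: 12.15
position: [0.5754, -0.1533, 0.1221]
ee_rot: [0.255, -3.13, -0.001]
force: [0.7, -0.2, -0.8]
width: 0.0
```

>>> jog_arm:
  moves:
    - {"xyz": [0.5,0,-1.0],"twist": [0,0,0],"grip": -1}
    - {"xyz": [0.8,0,-1.5],"twist": [0,0,0],"grip": -1}
    - {"xyz": [0.8,0,-1.5],"twist": [0,0,0],"grip": -1}
    - {"xyz": [0.8,0,-1.5],"twist": [0,0,0],"grip": -1}
    - {"xyz": [0.8,0,-1.5],"twist": [0,0,0],"grip": -1}

```text
clock: 12.78
position: [0.5286, -0.1607, 0.2108]
ee_rot: [0.256, -3.13, -0.001]
force: [0.7, -0.6, -0.3]
width: 0.503
```

>>> jog_arm:
  moves:
    - {"xyz": [0,0,0],"twist": [0,0,0],"grip": -1}
    - {"xyz": [0,0,0],"twist": [0,0,0],"grip": -1}
    - {"xyz": [0,0,0],"twist": [0,0,0],"grip": -1}
    - {"xyz": [0,0,0],"twist": [0,0,0],"grip": -1}

```text
clock: 13.28
position: [0.5287, -0.1612, 0.2117]
ee_rot: [-0.255, 3.131, -0.0]
force: [0.0, -0.2, -0.3]
width: 0.936
```

```bash
python3 -c "
from h import *
prof('pics/w7.png')
im=cv2.imread('pics/w7.png');cv2.imwrite('pics/w7c.png',cv2.resize(im[80:300,220:420],None,fx=2.7,fy=2.7,interpolation=2))"
```

```text
t 13.28 [ 0.5287 -0.1612  0.2117] F [ 0.0402 -0.2171 -0.2968]
b 0 132 -164.2 -162.7 -161.1
w 132 140 -45.7 -45.8 -45.8
b 140 147 -37.7 -37.8 -38.0
w 147 199 -30.5 -30.8 -31.1
w 200 245 26.2 25.2 24.2
k 246 296 80.1 78.3 76.5
k 300 329 149.4 146.7 144.0
b 329 400 189.8 186.6 183.3
```

View pics/w7c.png

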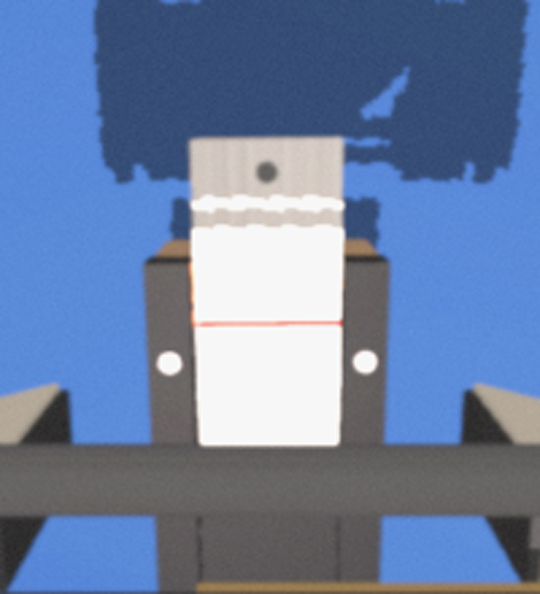

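```bash
python3 - <<'E'
from h import *
s=arm.observe(); T=toolT(s)@arm.camera_params("wrist")["T_tool_cam"]
f=lambda p,z: ray((np.array(p,float)+.5)/2.7-.5+np.array([220,80]),z,"wrist",T)[:,:2]
u=np.array([np.cos(.1641),np.sin(.1641)]);v=np.array([-u[1],u[0]])
for n,p,z in(("cradle",[(147,261),(387,261)],.0665),("pfront",[(189,137),(343,137)],.0742),("red",[(193,324),(341,322)],.0712)):
    q=f(p,z);m=q.mean(0);print(n,m,[(m-[.5145,-.1615])@u,(m-[.5145,-.1615])@v],q[0]-q[1],np.hypot(*(q[0]-q[1])))
go([0,0,0],99.4)
E
```

```text
cradle [ 0.5146 -0.1639] [np.float64(-0.00030624136888884266), np.float64(-0.002382318669821162)] [ 0.015  -0.0913] 0.09254077438591794
pfront [ 0.4686 -0.1719] [np.float64(-0.046947035323834915), np.float64(-0.0027279347855469543)] [ 0.009  -0.0548] 0.055578447024108246
red [ 0.5378 -0.1601] [np.float64(0.023171291995443537), np.float64(-0.002415261074722983)] [ 0.0101 -0.0564] 0.057303050598063385
t 13.32 pos [ 0.5287 -0.1612  0.2118] F [ 0.1604 -0.8751  0.8004] w 0.972
xyz [8.2632 4.0765 3.5266] twist [-0.0003  0.0024 -0.0097]
```

```bash
python3 -c "
from h import *
go([.4862,-.1682,.095],99.5,2.7)
go([.4862,-.1682,.0617],99.5,2.7)"
```

```text
t 13.32 pos [ 0.5287 -0.1612  0.2118] F [ 0.1604 -0.8751  0.8004] w 0.972
xyz [ 0.719  -0.      1.9466] twist [ 0.0001  0.2724 -0.0197]
t 13.32 pos [ 0.5287 -0.1612  0.2118] F [ 0.1604 -0.8751  0.8004] w 0.972
xyz [0.7192 0.     2.5016] twist [ 0.0001  0.2724 -0.0197]
```

>>> jog_arm:
  moves:
    - {"xyz": [0.4,0,0.5],"twist": [0,0.27,-0.02],"grip": -1}
    - {"xyz": [0.72,0,1.0],"twist": [0,0.27,-0.02],"grip": -1}
    - {"xyz": [0.72,0,1.5],"twist": [0,0.27,-0.02],"grip": -1}
    - {"xyz": [0.72,0,1.8],"twist": [0,0.27,-0.02],"grip": -1}
    - {"xyz": [0.72,0,1.95],"twist": [0,0.27,-0.02],"grip": -1}

```text
clock: 13.95
position: [0.4858, -0.1681, 0.094]
ee_rot: [0.256, -3.083, 0.006]
force: [-0.3, 1.0, 0.3]
width: 0.998
```

>>> jog_arm:
  moves:
    - {"xyz": [0,0,0],"twist": [0,0,0],"grip": -1}
    - {"xyz": [0,0,0],"twist": [0,0,0],"grip": -1}
    - {"xyz": [0,0,0],"twist": [0,0,0],"grip": -1}
    - {"xyz": [0,0,0],"twist": [0,0,0],"grip": -1}

```text
clock: 14.45
position: [0.4864, -0.1682, 0.0953]
ee_rot: [0.257, -3.085, 0.006]
force: [0.8, 0.3, -0.6]
width: 0.999
```

```bash
python3 -c "
from h import *
go([.4862,-.1682,.0617],99.5,2.7)
cv2.imwrite('pics/w8.png',arm.get_image('wrist'))"
```

```text
t 14.45 pos [ 0.4864 -0.1682  0.0953] F [ 0.7747  0.2608 -0.6324] w 0.999
xyz [-0.0219  0.0012  0.559 ] twist [-0.0012  0.0076  0.0007]
```

View pics/w8.png

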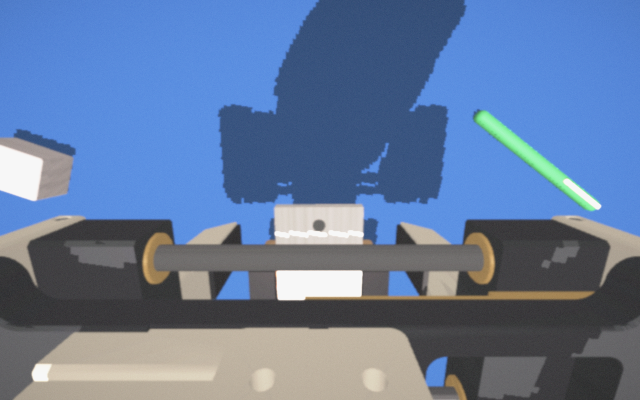

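>>> jog_arm:
  moves:
    - {"xyz": [-0.01,0,0.2],"twist": [0,0,0],"grip": -1}
    - {"xyz": [-0.02,0,0.4],"twist": [0,0,0],"grip": -1}
    - {"xyz": [-0.02,0,0.52],"twist": [0,0,0],"grip": -1}
    - {"xyz": [-0.02,0,0.56],"twist": [0,0,0],"grip": -1}
    - {"xyz": [-0.02,0,0.56],"twist": [0,0,0],"grip": -1}

```text
clock: 15.12
position: [0.4857, -0.1683, 0.061]
ee_rot: [0.256, -3.084, 0.006]
force: [-0.3, -0.7, -0.5]
width: 0.999
```

>>> jog_arm:
  moves:
    - {"xyz": [0,0,0],"twist": [0,0,0],"grip": 0}
    - {"xyz": [0,0,0],"twist": [0,0,0],"grip": 0.2}
    - {"xyz": [0,0,0],"twist": [0,0,0],"grip": 1}
    - {"xyz": [0,0,0],"twist": [0,0,0],"grip": 1}
    - {"xyz": [0,0,0],"twist": [0,0,0],"grip": 1}
  force: 15

```text
clock: 15.75
position: [0.4859, -0.1682, 0.0613]
ee_rot: [0.256, -3.085, 0.006]
force: [-0.4, 1.2, 1.1]
width: 0.608
```

>>> jog_arm:
  moves:
    - {"xyz": [0,0,0],"twist": [0,0,0],"grip": 1}
    - {"xyz": [0,0,0],"twist": [0,0,0],"grip": 1}
    - {"xyz": [0,0,0],"twist": [0,0,0],"grip": 1}
    - {"xyz": [0,0,0],"twist": [0,0,0],"grip": 1}
  force: 60

```text
clock: 16.25
position: [0.4858, -0.1682, 0.0612]
ee_rot: [0.256, -3.085, 0.006]
force: [0.5, -0.2, 2.3]
width: 0.602
```

>>> jog_arm:
  moves:
    - {"xyz": [0,0,-0.03],"twist": [0,0,0],"grip": 1}
    - {"xyz": [0,0,-0.08],"twist": [0,0,0],"grip": 1}
    - {"xyz": [0,0,-0.15],"twist": [0,0,0],"grip": 1}
    - {"xyz": [0,0,-0.25],"twist": [0,0,0],"grip": 1}
    - {"xyz": [0,0,-0.35],"twist": [0,0,0],"grip": 1}

```text
clock: 16.88
position: [0.4868, -0.1681, 0.0827]
ee_rot: [0.256, -3.085, 0.006]
force: [-0.1, -0.1, -1.6]
width: 0.599
```

>>> jog_arm:
  moves:
    - {"xyz": [0,0,-0.15],"twist": [0,0,0],"grip": 1}
    - {"xyz": [0,0,-0.35],"twist": [0,0,0],"grip": 1}
    - {"xyz": [0,0,-0.6],"twist": [0,0,0],"grip": 1}
    - {"xyz": [0,0,-0.8],"twist": [0,0,0],"grip": 1}
    - {"xyz": [0,0,-0.9],"twist": [0,0,0],"grip": 1}

```text
clock: 17.5
position: [0.4897, -0.1677, 0.1372]
ee_rot: [0.257, -3.086, 0.006]
force: [0.3, -0.6, -1.6]
width: 0.602
```

>>> jog_arm:
  moves:
    - {"xyz": [0,0,-0.2],"twist": [0,0,0],"grip": 1}
    - {"xyz": [0,0,-0.4],"twist": [0,0,0],"grip": 1}
    - {"xyz": [0,0,-0.5],"twist": [0,0,0],"grip": 1}
    - {"xyz": [0,0,-0.5],"twist": [0,0,0],"grip": 1}
    - {"xyz": [0,0,-0.5],"twist": [0,0,0],"grip": 1}

```text
clock: 18.12
position: [0.4903, -0.1673, 0.1658]
ee_rot: [0.256, -3.084, 0.006]
force: [-0.1, 0.7, -2.2]
width: 0.597
```

```bash
python3 -c "
from h import *
s=arm.observe();print(s['force'],s['ft_torque'])
go([.55,.15,.19],106.2,0)
a=cv2.resize(arm.get_image('top')[140:260,310:430],None,fx=3.3,fy=3.3,interpolation=2)
b=cv2.resize(arm.get_image('scene')[160:280,220:340],None,fx=3.3,fy=3.3,interpolation=2)
cv2.imwrite('pics/l9.png',np.hstack([a,b]))"
```

```text
[-0.1177  0.7486 -2.1562] [ 0.0217  0.0289 -0.0104]
t 18.12 pos [ 0.4903 -0.1673  0.1658] F [-0.1177  0.7486 -2.1562] w 0.597
xyz [-1.8327  5.0526 -0.4896] twist [ 0.0174 -0.2702 -0.6697]
```

View pics/l9.png

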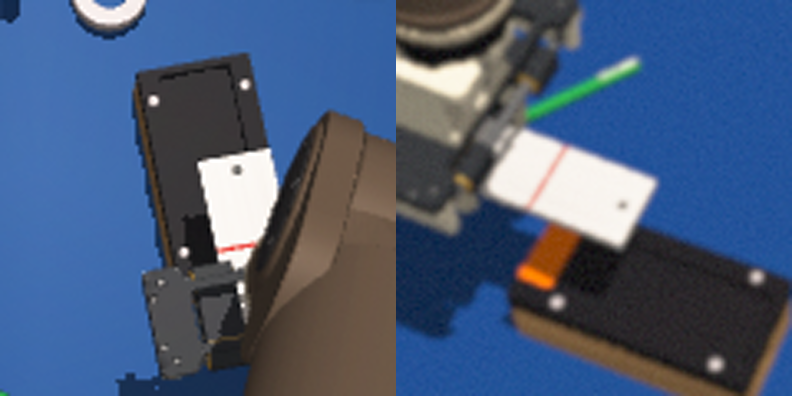

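```bash
python3 - <<'E'
from h import *
def tri(pt,ps):
    pt=(np.array(pt)+.5)/3.3-.5+[310,140]; ps=(np.array(ps)+.5)/3.3-.5+[220,160]
    P=[]
    for n in("top","scene"):
        p=arm.camera_params(n); P.append(p["mtx"]@np.linalg.inv(p["T"])[:3])
    X=cv2.triangulatePoints(P[0],P[1],pt.reshape(2,1),ps.reshape(2,1)).ravel();X=X[:3]/X[3]
    return X,proj(X,"top")-pt,proj(X,"scene")-ps
for a in [((197,160),(230,248)),((270,147),(261,181)),((217,248),(133,206))]:
    X,e,g=tri(*a);print(X,e,g)
s=arm.observe();T=toolT(s);print((T@[0,0,-.008,1])[:3], T[:3,:3])
E
```

```text
[ 0.608  -0.1347  0.1096] [[3.766  3.4245]] [[ 6.7394 -1.4788]]
[ 0.6182 -0.1555  0.2209] [[-3.8913 -4.3824]] [[-7.9288  1.1074]]
[ 0.5345 -0.1486  0.1245] [[4.6659 3.8811]] [[ 7.7703 -1.6561]]
[ 0.4907 -0.1673  0.1737] [[-0.9852 -0.1651 -0.0468]
 [-0.1649  0.9863 -0.0076]
 [ 0.0474  0.0003 -0.9989]]
```

```bash
python3 - <<'E'
from h import *
def tri(pt,ps):
    pt=(np.array(pt)+.5)/3.3-.5+[310,140]; ps=(np.array(ps)+.5)/3.3-.5+[220,160]
    P=[]
    for n in("top","scene"):
        p=arm.camera_params(n); P.append(p["mtx"]@np.linalg.inv(p["T"])[:3])
    X=cv2.triangulatePoints(P[0],P[1],pt.reshape(2,1),ps.reshape(2,1)).ravel();X=X[:3]/X[3]
    return X,proj(X,"top")-pt
T=toolT(arm.observe()); Ti=np.linalg.inv(T)
for a in [((197,160),(261,181)),((270,147),(230,248)),((217,248),(171,146))]:
    X,e=tri(*a);print(X,e,(Ti@np.r_[X,1])[:3]*1000)
E
```

```text
[ 0.6077 -0.1175  0.169 ] [[-0.1396 -0.144 ]] [-123.7144   29.8422   -9.1592]
[ 0.6186 -0.173   0.1655] [[-0.4833 -0.485 ]] [-125.4863  -26.7231   -5.7871]
[ 0.5395 -0.13    0.1754] [[-0.0173 -0.0166]] [-54.1947  28.7802 -12.2747]
```

```bash
python3 -c "
from h import *
go([.5689,.1864,.145],106.2,-1)"
```

```text
t 18.23 pos [ 0.4903 -0.1674  0.1657] F [ 0.307   0.0086 -1.7131] w 0.599
xyz [-2.2792  5.5989  0.2385] twist [ 0.0116 -0.3713 -0.6698]
```

>>> jog_arm:
  moves:
    - {"xyz": [-0.11,0.28,0.01],"twist": [0,-0.02,-0.03],"grip": 1}
    - {"xyz": [-0.34,0.84,0.04],"twist": [0,-0.06,-0.1],"grip": 1}
    - {"xyz": [-0.57,1.4,0.06],"twist": [0,-0.1,-0.17],"grip": 1}
    - {"xyz": [-0.8,1.96,0.08],"twist": [0,-0.13,-0.24],"grip": 1}
    - {"xyz": [-1.03,2.52,0.11],"twist": [0.01,-0.17,-0.3],"grip": 1}

```text
clock: 18.85
position: [0.5263, -0.0055, 0.1564]
ee_rot: [0.343, -3.106, 0.002]
force: [-0.4, 0.3, -2.0]
width: 0.601
```

```bash
python3 -c "
from h import *
go([.5689,.1864,.145],106.2,-1)"
```

```text
t 18.85 pos [ 0.5263 -0.0055  0.1564] F [-0.3551  0.273  -2.0077] w 0.601
xyz [-1.3934  2.9663  0.1682] twist [ 0.003  -0.1956 -0.3606]
```

>>> jog_arm:
  moves:
    - {"xyz": [-0.25,0.55,0.03],"twist": [0,-0.04,-0.07],"grip": 1}
    - {"xyz": [-0.52,1.1,0.06],"twist": [0,-0.08,-0.14],"grip": 1}
    - {"xyz": [-0.79,1.65,0.1],"twist": [0,-0.12,-0.21],"grip": 1}
    - {"xyz": [-1.06,2.2,0.13],"twist": [0,-0.16,-0.28],"grip": 1}
    - {"xyz": [-1.29,2.7,0.15],"twist": [0,-0.19,-0.34],"grip": 1}

```text
clock: 19.48
position: [0.5659, 0.1698, 0.1458]
ee_rot: [-0.436, 3.096, 0.005]
force: [0.1, 0.5, -2.1]
width: 0.597
```

>>> jog_arm:
  moves:
    - {"xyz": [-0.1,0.27,0.01],"twist": [0,0,-0.02],"grip": 1}
    - {"xyz": [-0.1,0.27,0.01],"twist": [0,0,-0.02],"grip": 1}
    - {"xyz": [-0.1,0.27,0.01],"twist": [0,0,-0.02],"grip": 1}
    - {"xyz": [-0.1,0.27,0.01],"twist": [0,0,-0.02],"grip": 1}
    - {"xyz": [-0.1,0.27,0.01],"twist": [0,0,-0.02],"grip": 1}

```text
clock: 20.1
position: [0.568, 0.1829, 0.146]
ee_rot: [-0.436, 3.095, 0.003]
force: [0.6, -0.6, -2.1]
width: 0.597
```

```bash
python3 -c "
from h import *
go([.5689,.1864,.145],106.2,-1)
P=np.array([[.62,.2,.09]]);print(proj(P,'top'),proj(P,'scene'))
w=arm.get_image('wrist');cv2.imwrite('pics/w10.png',w)
t=arm.get_image('top');c=arm.get_image('scene');cv2.imwrite('pics/t10.png',t);cv2.imwrite('pics/s10.png',c)
a=cv2.resize(t[140:240,200:330],None,fx=3,fy=3,interpolation=2)
b=cv2.resize(c[120:220,305:435],None,fx=3,fy=3,interpolation=2)
o=np.vstack([np.hstack([a,b]),cv2.resize(w[100:238,140:500],(780,299),interpolation=2)])
cv2.imwrite('pics/m10.png',o);print(o.shape)"
```

```text
t 20.1 pos [0.568  0.1829 0.146 ] F [ 0.5717 -0.6059 -2.093 ] w 0.597
xyz [-0.0297  0.0516  0.0164] twist [-0.0018 -0.0065 -0.0179]
[[248.1438 189.6587]] [[366.2468 154.8879]]
(599, 780, 3)
```

View pics/m10.png

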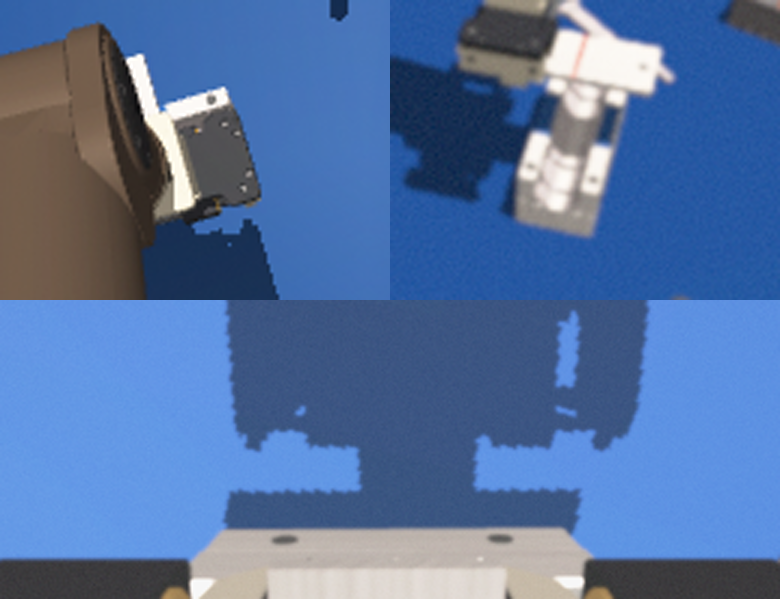

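```bash
python3 - <<'E'
from h import *
s=arm.observe();Tt=toolT(s);Ti=np.linalg.inv(Tt);T=Tt@arm.camera_params("wrist")["T_tool_cam"]
q=ray([(140+222/2.167,205.2),(140+562/2.167,205.2)],0,"wrist",T)[:,:2]
d=q[0]-q[1];print("bottom edge",q,np.hypot(*d),np.degrees(np.arctan2(d[1],d[0])))
u=np.array([np.cos(np.radians(16)),np.sin(np.radians(16))]);print("mould c wrist",q.mean(0)+.038*u)
# scene: mould bottom/top corners near camera: crop(3x, offset 305,120)
f=lambda p:(np.array(p)+.5)/3-.5
pt=f((226,88))+[200,140];ps=f((262,95))+[305,120]
P=[arm.camera_params(n)["mtx"]@np.linalg.inv(arm.camera_params(n)["T"])[:3] for n in("top","scene")]
X=cv2.triangulatePoints(P[0],P[1],pt.reshape(2,1),ps.reshape(2,1)).ravel();X=X[:3]/X[3]
print(X,proj(X,"top")-pt,(Ti@np.r_[X,1])[:3]*1000)
# predicted scene px of far corners for droop angles
for dr in(-1,0,1,2,3,4):
    a=np.radians(dr);g=np.array([0,0,-.008]);R_=np.array([[np.cos(a),0,-np.sin(a)],[0,1,0],[np.sin(a),0,np.cos(a)]])
    C=[]
    for y in(.028,-.028):
        for x in (-.0544,-.1244):
            l=g+np.array([x*np.cos(a)+(-.004)*np.sin(a)*0,y,-x*np.sin(a)-.004*np.cos(a)]);C.append((Tt@np.r_[l,1])[:3])
    print(dr,((proj(C,"scene")-[305,120]+.5)*3-.5+[390,0]).round(0).tolist(),((proj(C,"top")-[200,140]+.5)*3-.5).round(0).tolist())
E
```

```text
bottom edge [[0.6092 0.1102]
 [0.5625 0.2717]] 0.16806138286484068 -73.89207338684223
mould c wrist [0.6224 0.2014]
[0.6809 0.1327 0.1902] [[ -6.4425 -10.4504]] [-95.1594 -80.1319 -42.7751]
-1 [[587.0, 34.0], [662.0, 46.0], [574.0, 75.0], [651.0, 89.0]] [[101.0, 146.0], [79.0, 68.0], [165.0, 127.0], [143.0, 49.0]]
0 [[587.0, 34.0], [662.0, 48.0], [574.0, 76.0], [651.0, 90.0]] [[101.0, 146.0], [80.0, 68.0], [165.0, 127.0], [143.0, 50.0]]
1 [[587.0, 35.0], [662.0, 50.0], [574.0, 77.0], [651.0, 92.0]] [[101.0, 146.0], [80.0, 69.0], [165.0, 127.0], [143.0, 50.0]]
2 [[587.0, 36.0], [661.0, 51.0], [574.0, 77.0], [650.0, 94.0]] [[101.0, 146.0], [81.0, 69.0], [165.0, 128.0], [144.0, 51.0]]
3 [[587.0, 37.0], [661.0, 53.0], [573.0, 78.0], [650.0, 96.0]] [[101.0, 147.0], [81.0, 70.0], [165.0, 128.0], [144.0, 52.0]]
4 [[586.0, 37.0], [660.0, 55.0], [573.0, 79.0], [649.0, 97.0]] [[102.0, 147.0], [82.0, 71.0], [166.0, 128.0], [145.0, 52.0]]
```

```bash
python3 -c "
from h import *
go([.5699,.1865,.08],106.1,-1.3)"
```

```text
t 20.25 pos [0.568  0.1836 0.1459] F [ 0.0332  1.4098 -0.6965] w 0.599
xyz [-0.0268  0.0383  1.0985] twist [-0.0005 -0.0367 -0.0031]
```

>>> jog_arm:
  moves:
    - {"xyz": [-0.03,0.04,0.2],"twist": [0,-0.03,0],"grip": 1}
    - {"xyz": [-0.03,0.04,0.5],"twist": [0,-0.03,0],"grip": 1}
    - {"xyz": [-0.03,0.04,0.8],"twist": [0,-0.03,0],"grip": 1}
    - {"xyz": [-0.03,0.04,1.0],"twist": [0,-0.03,0],"grip": 1}
    - {"xyz": [-0.03,0.04,1.1],"twist": [0,-0.03,0],"grip": 1}

```text
clock: 20.88
position: [0.5696, 0.1868, 0.0785]
ee_rot: [-0.437, 3.091, 0.004]
force: [-0.4, 0.3, -1.6]
width: 0.602
```

>>> jog_arm:
  moves:
    - {"xyz": [0,0,0],"twist": [0,0,0],"grip": 1}
    - {"xyz": [0,0,0],"twist": [0,0,0],"grip": 1}
    - {"xyz": [0,0,0],"twist": [0,0,0],"grip": 1}
    - {"xyz": [0,0,0],"twist": [0,0,0],"grip": 1}
    - {"xyz": [0,0,0],"twist": [0,0,0],"grip": 1}

```text
clock: 21.5
position: [0.57, 0.1871, 0.08]
ee_rot: [-0.437, 3.089, 0.005]
force: [-0.3, -0.3, -2.9]
width: 0.601
```

```bash
python3 -c "
from h import *
go([.5699,.1865,.08],106.1,-1.3)
w=arm.get_image('wrist');c=arm.get_image('scene')
b=cv2.resize(c[125:205,320:410],None,fx=4.3,fy=4.3,interpolation=2)
a=cv2.resize(w[140:300,180:460],None,fx=2.6,fy=1.4,interpolation=2)
o=np.zeros((570,800,3),np.uint8);o[:b.shape[0],:b.shape[1]]=b;o[346:346+a.shape[0],:a.shape[1]]=a;cv2.imwrite('pics/m11.png',o);print(a.shape,b.shape)
cv2.imwrite('pics/w11.png',w);cv2.imwrite('pics/s11.png',c)"
```

```text
t 21.5 pos [0.57   0.1871 0.08  ] F [-0.2503 -0.3006 -2.8809] w 0.601
xyz [ 0.0049 -0.0085  0.0002] twist [-0.     -0.0057  0.0003]
(224, 728, 3) (344, 387, 3)
```

View pics/m11.png

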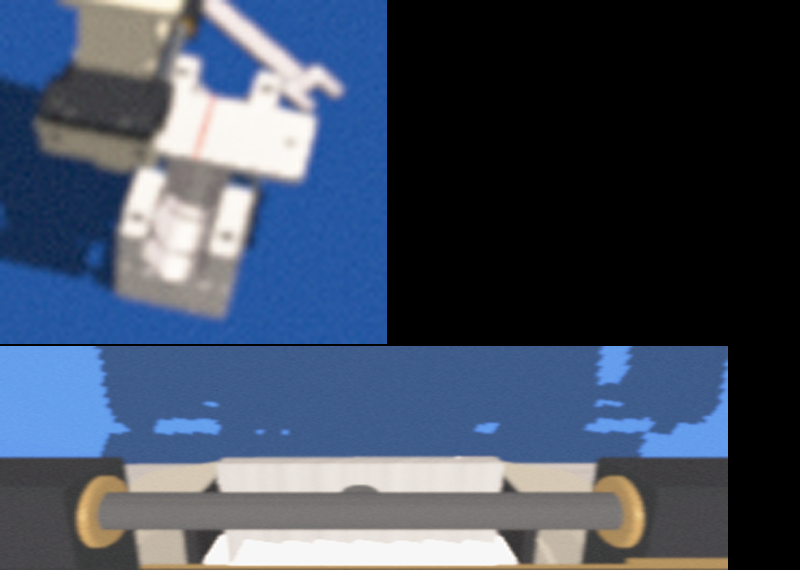

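```bash
python3 - <<'E'
from h import *
a=np.radians(16.1);u=np.array([np.cos(a),np.sin(a),0]);v=np.array([-u[1],u[0],0])
c=np.array([.6218,.2015,.07])
def px(P): return ((proj(P,"scene")-[320,125]+.5)*4.3-.5).round(0).tolist()
print("-y end corners x=-38,-22,22,38",px([c+x*u/1000-.085*v for x in(-38,-22,22,38)]))
print("+y end",px([c+x*u/1000+.085*v for x in(-38,-22,22,38)]))
print("screws",px([c+x*u/1000+y*v for x in(-30,30) for y in(-.065,.065)]))
T=toolT(arm.observe())
print("red",px([(T@[-.054,y,-.012,1])[:3] for y in(.028,-.028)]),"far",px([(T@[-.124,y,-.0105,1])[:3] for y in(.028,-.028)]))
E
```

```text
-y end corners x=-38,-22,22,38 [[117.0, 230.0], [140.0, 235.0], [206.0, 250.0], [230.0, 255.0]]
+y end [[175.0, 55.0], [197.0, 59.0], [258.0, 71.0], [280.0, 76.0]]
screws [[136.0, 210.0], [180.0, 76.0], [225.0, 230.0], [263.0, 93.0]]
red [[213.0, 97.0], [195.0, 156.0]] far [[315.0, 118.0], [300.0, 178.0]]
```

>>> jog_arm:
  moves:
    - {"xyz": [0,-0.01,0.03],"twist": [0,0,0],"grip": 1}
    - {"xyz": [0,-0.01,0.07],"twist": [0,0,0],"grip": 1}
    - {"xyz": [0,-0.01,0.11],"twist": [0,0,0],"grip": 1}
    - {"xyz": [0,-0.01,0.15],"twist": [0,0,0],"grip": 1}
    - {"xyz": [0,-0.01,0.15],"twist": [0,0,0],"grip": 1}

```text
clock: 22.22
position: [0.5702, 0.1865, 0.0705]
ee_rot: [-0.437, 3.09, 0.004]
force: [-0.3, -0.4, -2.5]
width: 0.596
```

>>> jog_arm:
  moves:
    - {"xyz": [0,0,0.007],"twist": [0,0,0],"grip": 1}
    - {"xyz": [0,0,0.014],"twist": [0,0,0],"grip": 1}
    - {"xyz": [0,0,0.021],"twist": [0,0,0],"grip": 1}
    - {"xyz": [0,0,0.028],"twist": [0,0,0],"grip": 1}
    - {"xyz": [0,0,0.028],"twist": [0,0,0],"grip": 1}

```text
clock: 22.85
position: [0.5704, 0.1865, 0.0691]
ee_rot: [-0.437, 3.09, 0.004]
force: [0.2, 0.8, -1.2]
width: 0.6
```

>>> jog_arm:
  moves:
    - {"xyz": [0,0,0.007],"twist": [0,0,0],"grip": 1}
    - {"xyz": [0,0,0.014],"twist": [0,0,0],"grip": 1}
    - {"xyz": [0,0,0.02],"twist": [0,0,0],"grip": 1}
    - {"xyz": [0,0,0.02],"twist": [0,0,0],"grip": 1}

```text
clock: 23.35
position: [0.5704, 0.1865, 0.0679]
ee_rot: [-0.437, 3.09, 0.005]
force: [-0.1, 0.2, -1.4]
width: 0.599
```

>>> jog_arm:
  moves:
    - {"xyz": [0,0,0.004],"twist": [0,0,0],"grip": 1}
    - {"xyz": [0,0,0.008],"twist": [0,0,0],"grip": 1}
    - {"xyz": [0,0,0.012],"twist": [0,0,0],"grip": 1}
    - {"xyz": [0,0,0.012],"twist": [0,0,0],"grip": 1}

```text
clock: 23.85
position: [0.5704, 0.1865, 0.0672]
ee_rot: [-0.437, 3.09, 0.005]
force: [-0.0, 0.6, -1.1]
width: 0.601
```

>>> jog_arm:
  moves:
    - {"xyz": [0,0,0.004],"twist": [0,0,0],"grip": 1}
    - {"xyz": [0,0,0.008],"twist": [0,0,0],"grip": 1}
    - {"xyz": [0,0,0.008],"twist": [0,0,0],"grip": 1}

```text
clock: 24.22
position: [0.5704, 0.1865, 0.0667]
ee_rot: [-0.437, 3.09, 0.005]
force: [0.6, -0.2, -1.1]
width: 0.605
```

>>> jog_arm:
  moves:
    - {"xyz": [0,0,0.004],"twist": [0,0,0],"grip": 1}
    - {"xyz": [0,0,0.008],"twist": [0,0,0],"grip": 1}
    - {"xyz": [0,0,0.008],"twist": [0,0,0],"grip": 1}

```text
clock: 24.6
position: [0.5704, 0.1865, 0.0663]
ee_rot: [-0.437, 3.09, 0.005]
force: [0.0, -0.4, -2.4]
width: 0.599
```

>>> jog_arm:
  moves:
    - {"xyz": [0,0,0.004],"twist": [0,0,0],"grip": 1}
    - {"xyz": [0,0,0.008],"twist": [0,0,0],"grip": 1}
    - {"xyz": [0,0,0.008],"twist": [0,0,0],"grip": 1}

```text
clock: 24.98
position: [0.5704, 0.1865, 0.0658]
ee_rot: [-0.437, 3.09, 0.004]
force: [0.5, 0.0, -2.5]
width: 0.602
```

>>> jog_arm:
  moves:
    - {"xyz": [0,0,0.004],"twist": [0,0,0],"grip": 1}
    - {"xyz": [0,0,0.008],"twist": [0,0,0],"grip": 1}
    - {"xyz": [0,0,0.008],"twist": [0,0,0],"grip": 1}

```text
clock: 25.35
position: [0.5706, 0.1866, 0.0656]
ee_rot: [-0.437, 3.089, 0.005]
force: [-1.7, -1.0, 3.8]
width: 0.6
```

```bash
python3 - <<'E'
from h import *
s=arm.observe();T=toolT(s)
print(T[:3,:3].T@s["force"],T[:3,:3].T@s["ft_torque"])
c=arm.get_image('scene');w=arm.get_image('wrist')
cv2.imwrite('pics/s12.png',cv2.resize(c[130:200,335:410],None,fx=8,fy=8,interpolation=2))
E
```

```text
[ 1.7888 -0.498  -3.8001] [-0.1254  0.4299 -0.0517]
```

View pics/s12.png

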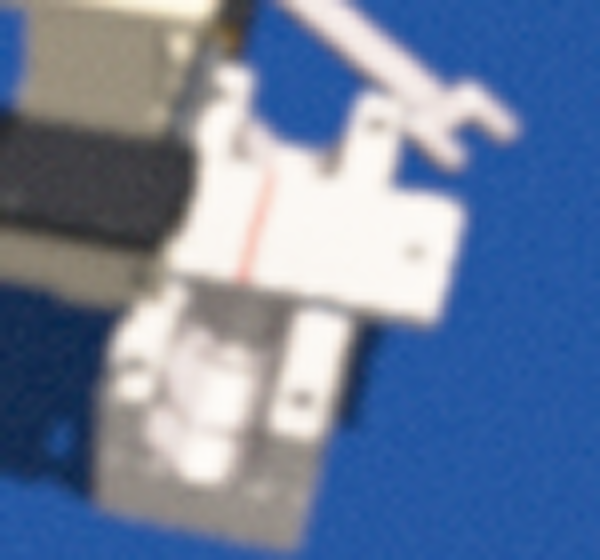

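>>> jog_arm:
  moves:
    - {"xyz": [0,0,0.002],"twist": [0,-0.01,0],"grip": 1}
    - {"xyz": [0,0,0.004],"twist": [0,-0.02,0],"grip": 1}
    - {"xyz": [0,0,0.004],"twist": [0,-0.02,0],"grip": 1}

```text
clock: 25.82
position: [0.5706, 0.1866, 0.0654]
ee_rot: [-0.436, 3.086, 0.006]
force: [-2.9, -0.6, 6.8]
width: 0.597
```

```bash
python3 - <<'E'
from h import *
s=arm.observe();T=toolT(s)
print(T[:3,:3].T@s["force"],T[:3,:3].T@s["ft_torque"])
def px(P): return ((proj(P,"scene")-[335,130]+.5)*8-.5).round(0).tolist()
a=np.radians(16.1);u=np.array([np.cos(a),np.sin(a),0]);v=np.array([-u[1],u[0],0]);c=np.array([.6218,.2015,.07])
print("screws",px([c+x*u/1000+y*v for x in(-30,30) for y in(-.07,.07)]))
c[2]=.078
print("red goal",px([c+.028*v,c-.028*v]),"far",px([c+.07*u+.028*v,c+.07*u-.028*v]))
E
```

```text
[ 2.7801  0.2194 -6.8725] [-0.0916  0.4947 -0.044 ]
screws [[130.0, 362.0], [218.0, 93.0], [295.0, 398.0], [373.0, 124.0]]
red goal [[273.0, 171.0], [240.0, 280.0]] far [[461.0, 209.0], [433.0, 320.0]]
```

>>> jog_arm:
  moves:
    - {"xyz": [0,0,-0.002],"twist": [0,0,0],"grip": 1}
    - {"xyz": [0,0,-0.002],"twist": [0,0,0],"grip": 1}
    - {"xyz": [0,0,-0.002],"twist": [0,0,0],"grip": 1}
  force: 5

```text
clock: 26.2
position: [0.5708, 0.1867, 0.0653]
ee_rot: [-0.437, 3.086, 0.006]
force: [-0.6, -0.1, 3.5]
width: 0.609
```

>>> jog_arm:
  moves:
    - {"xyz": [0,0,-0.002],"twist": [0,0,0],"grip": -0.3}
    - {"xyz": [0,0,-0.002],"twist": [0,0,0],"grip": -0.5}
    - {"xyz": [0,0,-0.002],"twist": [0,0,0],"grip": -0.8}
    - {"xyz": [0,0,-0.002],"twist": [0,0,0],"grip": -0.8}
    - {"xyz": [0,0,-0.002],"twist": [0,0,0],"grip": -0.8}

```text
clock: 26.82
position: [0.5704, 0.1865, 0.0653]
ee_rot: [-0.437, 3.086, 0.005]
force: [0.4, 0.1, -0.2]
width: 0.898
```

```bash
python3 - <<'E'
from h import *
s=arm.observe();print(s["force"],s["width"],s["position"])
E
```

```text
[ 0.4166  0.0593 -0.2428] 0.8982831162484028 [0.5704 0.1865 0.0653]
```

Free of the plate. I'll raise the tool straight up, then view from above.

>>> jog_arm:
  moves:
    - {"xyz": [0,0,-0.1],"twist": [0,0,0],"grip": -0.8}
    - {"xyz": [0,0,-0.4],"twist": [0,0,0],"grip": -0.8}
    - {"xyz": [0,0,-0.8],"twist": [0,0,0],"grip": -0.8}
    - {"xyz": [0,0,-1.5],"twist": [0,0,0],"grip": -0.8}
    - {"xyz": [0.5,0,-2.2],"twist": [0,0,0],"grip": -0.8}

```text
clock: 27.45
position: [0.5397, 0.1776, 0.1991]
ee_rot: [-0.436, 3.084, 0.006]
force: [0.1, -0.1, -0.2]
width: 0.899
```

>>> jog_arm:
  moves:
    - {"xyz": [0.6,0,-0.5],"twist": [0,0,0],"grip": -0.8}
    - {"xyz": [1.2,-0.5,-0.5],"twist": [0,0,0],"grip": -0.8}
    - {"xyz": [1.5,-1.2,-0.5],"twist": [0,0,0],"grip": -0.8}
    - {"xyz": [1.5,-2,-0.5],"twist": [0,0,0],"grip": -0.8}
    - {"xyz": [1.5,-2.5,-0.5],"twist": [0,0,0],"grip": -0.8}

```text
clock: 28.08
position: [0.4933, 0.0056, 0.226]
ee_rot: [-0.433, 3.084, 0.005]
force: [-1.0, 1.3, 0.2]
width: 0.9
```

>>> jog_arm:
  moves:
    - {"xyz": [0,-0.5,0],"twist": [0,0,0],"grip": -0.8}
    - {"xyz": [0,-1,0],"twist": [0,0,0],"grip": -0.8}
    - {"xyz": [0,-1,0],"twist": [0,0,0],"grip": -0.8}
    - {"xyz": [0,-1,0],"twist": [0,0,0],"grip": -0.8}

```text
clock: 28.58
position: [0.5095, -0.0491, 0.225]
ee_rot: [-0.437, 3.085, 0.006]
force: [-0.0, 0.5, -0.3]
width: 0.899
```

```bash
python3 - <<'E'
from h import *
t=arm.get_image('top');cv2.imwrite('pics/t13.png',t)
b=cv2.resize(t[155:230,200:300],None,fx=8,fy=8,interpolation=2);cv2.imwrite('pics/t13c.png',b)
a=np.radians(16.1);u=np.array([np.cos(a),np.sin(a),0]);v=np.array([-u[1],u[0],0]);c=np.array([.6218,.2015,.07])
def px(P): return ((proj(P,"top")-[200,155]+.5)*8-.5).round(0).tolist()
print(px([c+x*u+y*v for x in(-.038,.038) for y in(-.085,.085)]))
c[2]=.078;print(px([c+x*u+y*v for x in(-.07,.07) for y in(-.028,.028)]),px([c+y*v for y in(-.028,.028)]))
E
```

```text
[[663.0, 320.0], [183.0, 461.0], [603.0, 112.0], [128.0, 251.0]]
[[524.0, 453.0], [365.0, 501.0], [416.0, 67.0], [259.0, 112.0]] [[470.0, 258.0], [311.0, 305.0]]
```

View pics/t13c.png

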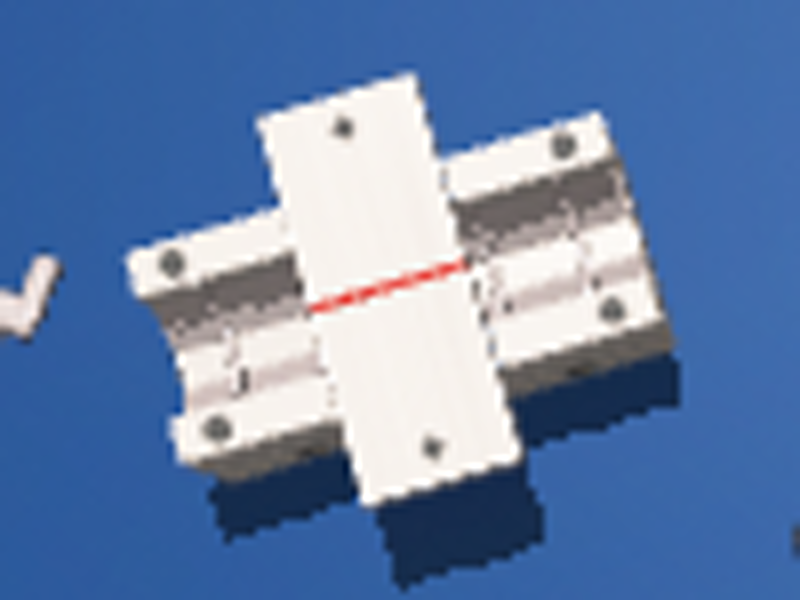

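The mould corners match the prediction. The plate is square (red line from (310,310) to (468,264)) and rests on both faces with both bands covered. It sits about 2 mm towards the robot, which is within measuring accuracy. Before handing in, I'll check that the bystanders haven't moved.

```bash
python3 - <<'E'
from h import *
a=cv2.imread('pics/top0.png').astype(int);b=cv2.imread('pics/t13.png').astype(int)
d=np.abs(a-b).max(2)>60
for n,(x0,y0,x1,y1) in dict(rod=(300,110,325,145),ring=(328,120,358,155),bottle=(450,160,505,205),block=(454,228,482,248),pen=(295,250,347,280),spanner=(170,180,210,246)).items(): print(n,d[y0:y1,x0:x1].sum())
s=arm.observe();print(s["clock"],s["force"]);arm.sign_off()
E
```

```text
rod 0
ring 0
bottle 0
block 0
pen 1135
spanner 0
28.625 [-0.3362  0.1437 -0.3465]
the job is handed in; nothing more can be done
```

The plate is on the mould half, squarely across the cavity and resting on both faces, released and handed in at 28.6 s. It sits about 2 mm off centre.

- **Drag:** I pressed with closed fingertips at readings of about 6 to 8 N and dragged the plate over the lip. The wrist camera showed about 46 mm sticking out against the 45 mm asked.
- **Lift and lay:** I pinched the sticking-out end by its sides, lifted it clear and lowered it in small steps. The highest touchdown reading was about 7 N, so roughly 9 N on the mould once the plate's own weight is added.
- **Placing:** In the last top picture the plate is square to within about 0.5° and both blue bands are covered. The plate sits about 2 mm towards the robot along its length. That is about the camera accuracy, so I did not nudge it.
- **Bystanders:** The core rod, neck ring, bottle, gauge block and spanner showed no change between the first and last top pictures. The check failed for the pen (1135 changed pixels), most likely because the arm was in front of it. The gripper never came within about 50 mm of the pen while low, but I did not confirm by picture that it was undisturbed.

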